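# Open the bench air sampler for a cartridge change

### The arm

A 6-joint arm with a two-finger parallel gripper is mounted at the origin on a cart in front of the work surface, level with it; the furniture and walls round the work are solid. World frame = base frame: x ahead of the robot, y to its left, z up, the work surface at z = 0. Lengths are in m, angles in rad, forces in N, time in s.
With the tool pointing down it reaches from about 0.325 to 0.775 m from the base axis. Payload 5.5 kg.
Tool frame: the origin (TCP) lies between the finger pads; the fingertips stand 8 mm ahead of it and the grasp point (between the pads) lies 11 mm behind it; z points along the fingers, y is the line along which they close (so a half turn about z gives the same grasp; the last joint's range is limited). The gripper opens to 88 mm and grips with 3 to 60 N. Pads are 20 mm wide; open, the fingers measure 115 mm over their backs; the gripper's body (75 mm by 178 mm) begins 61 mm behind the grasp point.
Start: joints at [-1.404, 0.091, 1.231, -0, 1.82, -0.057], TCP at [0.133, -0.585, 0.231] pointing down, gripper open.
Joint ranges: [-2.87, 2.87], [-0.86, 2.18], [0.17, 2.46], [-1.51, 4.65], [0.06, 2.69], [-2.65, 2.65]. Speed limits (rad/s): [2.57, 2.57, 3.01, 3.14, 3.14, 3.14].

### API

Orientations are given as a rotation vector (axis times angle).
In Python, from rig import bot, ungrasp, gripper_close, kin, status, eyes, close_job, nets gives the robot as it stands. Calls block until the motion is done:
- bot.movep(position, orientation): joint-space move of the TCP to a pose.
- bot.servo_line(position, feed=0.15, ori=None, max_force=None): straight line of the TCP; ori=None keeps the orientation; feed is the mean speed in m/s. With max_force (N) it stops when the force on the tool has changed by that much, and returns True; else False.
- bot.move_joints(angles): joint-space move.
- ungrasp() and gripper_close(): open the fingers fully, or close them until they stop; the grip force is fixed at half the most.
- bot.pause(seconds).
- kin.solve_ik(position, orientation): joint angles nearest the present ones, or None.
- status.get_state(): the state.
- eyes.capture(name): name is "side" or "top" or "wrist"; returns a dict with "frame" (480x640x3 uint8, red, green, blue), "fx", "fy", "cx", "cy" (pixels), "dist" ([k1, k2, p1, p2, k3] as OpenCV has them; the pictures are not rectified), "R" (3x3) and "t" (3): a world point X has camera coordinates R X + t; the wrist camera has in their place "hand_eye" (4x4, takes a point from camera to tool coordinates, whose origin is the TCP and whose axes are the flange's). Camera axes: x right, y down, z forward; pixel columns grow to the right and rows downward; lengths in m; the calibration is good to about 2 mm. A picture is of the moment at which its call begins: read the wrist's pose just before it. There is no depth.
A pose or a line that the arm cannot do raises bot.Unreachable and nothing moves.
- close_job(): hands the job in; it is judged then, once.
Trained networks look in a picture, given as the dict that the camera call returned (one of the last four; its "shot" number tells which), for a name from the list of things; names that differ only in an ending like _2 or _b are one class to them, and where a whole thing is asked for, a point or a joint stands for the part that bears it (a point fixed in the world has none). Each returns a list of dicts, best first, with "confidence" (0 to 1); they miss things now and then, are a little off and sometimes report something else, mostly with a low value. They report only what shows in the picture. A call takes as long as a camera call. They do not tell look-alikes from the thing itself.
- nets.masks_of(picture, thing): "mask" (480x640 bool, what is visible of it).
- nets.landmark_of(picture, thing): "at" ([x, y, z] in m, in world coordinates, good to about 4 mm: a listed point, or the origin of a listed thing).
The state is a dict: "clock": time; "joints": joint angles; "dq": joint speeds; "tau": joint torques, N m; "tcp_pos": TCP position; "tcp_rot": TCP orientation; "contact_force": force on the tool from outside, world axes, zero at the start; "moment": the same for the moment, N m; "opening": finger opening in m; "finger_force": force on a finger pad.
Only numpy, scipy, OpenCV 4.12 (cv2) and the standard library are available. Lean on these libraries where they do the work, as an engineer would, in place of code of your own. Each camera call takes 0.05 s, during which the arm holds its last target. There are 200 camera calls.

### The job

The air sampler has finished its run and must be opened: push the slide switch on its deck across to OFF first, then unscrew the tall ribbed cap until its thread lets go, without forcing it, and lift it straight up clear of the cartridge, which stays in its chamber. Stand the cap gently, mouth down, on the bare floor of the carton tray, and leave the bottle and spot plate in the tray and the other glassware where they are.

Things in the scene. Friction and masses are not known exactly. Their poses are not given: they have to be found in the camera images.
- sampler: bench air sampler, fixed: white case between two grey end bezels, 165 mm long (its x), 120 mm wide (its y), flat deck 66 mm above the bench; origin at the centre of its underside. +x is its rear (brass hose barb), -x its front (display). The slide switch is on the deck at x = -45 mm, y = 0, its flat black bezel's top 68 mm above the bench.
- neck_rim (a point): centre of the rim of the threaded aluminium neck on the sampler's deck, 102 mm above the bench, at x = +32 mm, y = 0 of the sampler; the cap and cartridge sit on this vertical axis. The neck measures 48 mm across its thread; the chamber inside it is 33 mm wide and goes down to 28 mm above the bench.
- pump_switch (a joint): slide switch on the sampler's deck, in metres: 0 = ON (the end next to a small amber lens), 0.010 = OFF. It slides along the sampler's +y to OFF (10 mm), over a detent that takes about 5 N and snaps home past mid travel; it stays where it is left.
- switch_ridge (a point): middle of the top of the switch's small ridge, the part to push: 4 mm long along the sliding direction, 14 mm wide, standing about 5 mm above the bezel (its top 73 mm above the bench); moves with the switch
- cap: tall grey ribbed screw cap, 57 mm in diameter, 62 mm high, 0.09 kg; origin at the centre of its open underside, z up. Screwed home its underside is 68 mm above the bench. Right-hand thread: anticlockwise seen from above it rises 13 mm a turn, with little friction, and is free after about 1.65 turns, 21 mm up; then it lifts 40 mm more to clear the cartridge's knob. Grip and regrip its side anywhere.
- cartridge: sorbent cartridge standing loose in the chamber under the cap, to be left there: metal tube 95 mm long, 29 mm in diameter, with a white round knob 22 mm in diameter as its top 20 mm; origin at the centre of its foot, z up. In the chamber its foot is 28 mm and its knob's top 123 mm above the bench, inside the cap and clear above the neck's rim.
- tray: white carton lid used as a tray, fixed, 260 mm (its x) by 200 mm (its y), floor 2 mm thick, walls 2 mm thick and 38 mm high; origin at the centre of its underside
- spot_plate: white spot plate lying in the tray, 85 mm (x) by 105 mm (y), 12 mm thick; origin at the centre of its underside
- reagent_bottle: amber stoppered reagent bottle standing in the tray, 56 mm in diameter, 109 mm high; origin at the centre of its underside
- wash_bottle: squeeze wash bottle with a bent spout, 72 mm (x) by 112 mm (y), 219 mm high; origin below the middle of that outline (the round body, 72 mm in diameter, is centred at y = +20 mm, the spout hangs over -y)
- conical_flask: conical flask, 64 mm in diameter at the foot, 114 mm high; origin at the centre of its underside
Not all that is in view belongs to the job. Several things have the shape of the cap; the one meant has the colours described above.

How it is judged:
By the outcome, as a careful person would: the job done as asked, in the order asked, and still so for the second after the job is handed in, with the robot touching nothing.
It also fails if it takes over 72 s, if anything falls off the work surface, if the arm or the gripper's body presses on something with over 40 N, if the wrist force passes 120 N, or if a joint passes its speed limit or range.

## Working session

There is one attempt and no reset: what is moved stays moved. The work goes in short steps, each a Python script; the robot and the scene stay as the last script left them, time stands still between calls to the robot, and variables do not carry over. Pictures are saved under pics/ and viewed, at most 10 in all, crops included, and the job is handed in when it is done.

```bash
ls; mkdir -p pics; python3 - <<'E'
from rig import *
import cv2
s=status.get_state();print(s)
for n in("top","side"):
    p=eyes.capture(n);cv2.imwrite(f"pics/{n}0.png",p["frame"][:,:,::-1])
    for th in("sampler","neck_rim","switch_ridge","cap","tray","spot_plate","reagent_bottle","wash_bottle","conical_flask"):
        print(n,th,[(d["at"],round(d["confidence"],2)) for d in nets.landmark_of(p,th)][:4])
print(status.get_state()["clock"])
E
```

```text
pics
{'clock': 0.0, 'joints': array([-1.40369646e+00,  9.18808163e-02,  1.23188295e+00, -2.89868313e-05,
        1.81978652e+00, -5.66930400e-02]), 'dq': array([-0.0007806 , -0.00040423, -0.00048148,  0.000483  ,  0.00205901,
       -0.00085873]), 'tau': array([-5.42467606e-04, -4.46455157e+01, -4.06447649e+01,  6.96439901e-02,
        2.94628541e-02, -1.46251577e-04]), 'tcp_pos': array([ 0.13310445, -0.58476504,  0.22949537]), 'tcp_rot': array([-3.12000587e+00, -3.50570771e-01,  2.13605826e-04]), 'contact_force': array([-0.0991945 , -0.43261027,  0.25706386]), 'moment': array([-0.01520647,  0.02644598,  0.00871025]), 'finger_force': 0.0, 'opening': 0.08773593124842674}
top sampler [([0.5376, -0.1779, 0.0001], 0.55)]
top neck_rim [([0.5631, -0.1891, 0.1031], 0.61)]
top switch_ridge []
top cap [([0.5714, -0.1867, 0.0697], 0.78), ([0.397, -0.2688, -0.0016], 0.62), ([0.7123, -0.4793, -0.0026], 0.6), ([0.6343, -0.0182, -0.0028], 0.59)]
top tray [([0.5198, 0.1779, -0.0021], 0.63)]
top spot_plate [([0.4601, 0.2076, 0.001], 0.96)]
top reagent_bottle [([0.5952, 0.1459, 0.0053], 0.89)]
top wash_bottle [([0.4778, -0.0169, 0.0006], 0.7)]
top conical_flask [([0.637, -0.0141, -0.0001], 0.67)]
side sampler [([0.5346, -0.1846, 0.0041], 0.84), ([0.4744, -0.0153, -0.0029], 0.65)]
side neck_rim [([0.5647, -0.1868, 0.1007], 0.91)]
side switch_ridge [([0.4898, -0.1791, 0.0726], 0.37)]
side cap [([0.5668, -0.188, 0.0637], 0.93), ([0.7116, -0.4825, -0.001], 0.71), ([0.3964, -0.2676, 0.0028], 0.62), ([0.5963, 0.1474, -0.0006], 0.32)]
side tray [([0.5236, 0.1832, -0.0016], 0.93)]
side spot_plate [([0.4554, 0.2063, 0.001], 0.92), ([0.5229, 0.1837, 0.0008], 0.45)]
side reagent_bottle [([0.5962, 0.1491, 0.0025], 0.58)]
side wash_bottle [([0.476, -0.0184, -0.003], 0.55)]
side conical_flask [([0.6361, -0.0162, 0.0001], 0.88)]
1.0
```

View pics/top0.png

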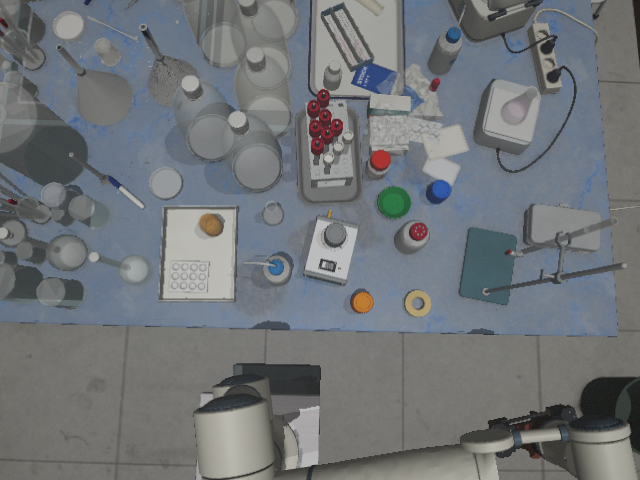

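View pics/side0.png

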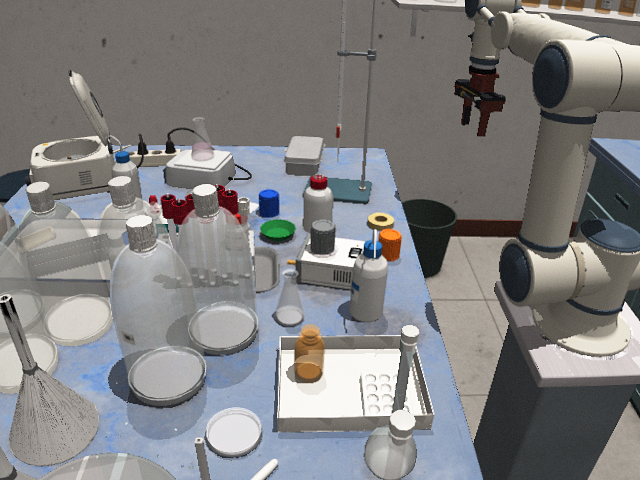

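The cap meant is the grey one on the white sampler, at top (335,235) and side (322,236). The orange cap (362,302) and blue cap (440,190) stand loose on the bench in the wrong colours. The retort stand near top (487,291) is close to the sweep, so I retract first, then look from above the sampler.

```bash
cat > h.py <<'E'
from rig import *
import numpy as np, cv2
from scipy.spatial.transform import Rotation as Ro
def down(yaw): return (Ro.from_euler('z',yaw)*Ro.from_euler('x',np.pi)).as_rotvec()
def pose():
    s=status.get_state(); return np.array(s["tcp_pos"]),Ro.from_rotvec(s["tcp_rot"])
def wrist(fn=None):
    p,R=pose(); c=eyes.capture("wrist")
    if fn: cv2.imwrite(fn,c["frame"][:,:,::-1])
    return c,p,R
def pix2plane(c,p,R,uv,z):
    K=np.array([[c["fx"],0,c["cx"]],[0,c["fy"],c["cy"]],[0,0,1]])
    n=cv2.undistortPoints(np.array(uv,float).reshape(-1,1,2),K,np.array(c["dist"]))[:,0]
    H=np.array(c["hand_eye"]); o=p+R.apply(H[:3,3])
    d=R.apply(np.c_[n,np.ones(len(n))]@H[:3,:3].T)
    return o+d*((z-o[2])/d[:,2])[:,None]
E
python3 - <<'E'
from h import *
p,R=pose()
bot.servo_line([0.09,-0.39,0.29],feed=0.2)
q=np.array(status.get_state()["joints"]); q[0]=-0.4; bot.move_joints(q)
bot.movep([0.46,-0.17,0.28],down(-0.2))
c,p,R=wrist("pics/w1.png")
print(p,np.array(c["hand_eye"]),status.get_state()["joints"])
for t in("switch_ridge","neck_rim","sampler","cap"): print(t,[(d["at"],round(d["confidence"],2)) for d in nets.landmark_of(c,t)][:2])
print(status.get_state()["clock"])
E
```

```text
[ 0.45975579 -0.17040525  0.28007247] [[ 1.02126463e-04 -9.68474755e-01 -2.49111700e-01  6.53566826e-02]
 [ 9.99999990e-01  7.40073735e-05  1.22243111e-04 -1.29058458e-03]
 [-9.99532642e-05 -2.49111709e-01  9.68474752e-01 -1.53902544e-01]
 [ 0.00000000e+00  0.00000000e+00  0.00000000e+00  1.00000000e+00]] [-4.24099011e-01 -1.86970593e-01  1.41179251e+00  1.02552779e-05
  1.91648634e+00  1.34647504e+00]
switch_ridge [([0.4911, -0.1722, 0.0763], 0.82)]
neck_rim []
sampler [([0.5328, -0.1739, -0.0003], 0.83)]
cap [([0.3958, -0.2655, -0.0019], 0.92), ([0.5693, -0.1893, 0.0645], 0.87)]
5.1917
```

View pics/w1.png

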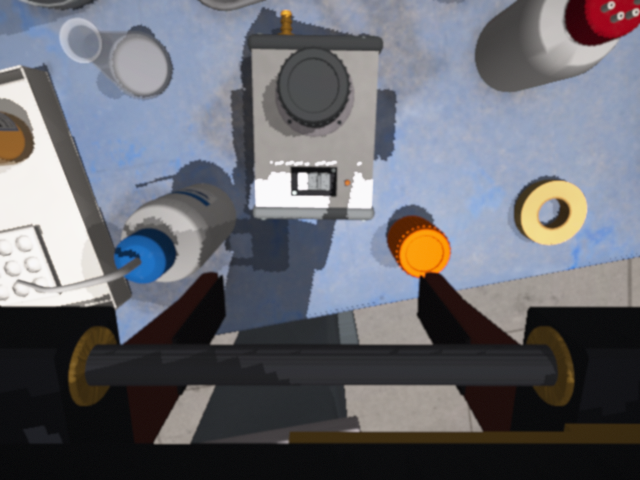

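The wrist picture shows the grey cap at (313,87), the switch bezel at (292–337,167–195) and the lens at (347,182). The orange look-alike at (424,250) stands on the bench. I'll enlarge the switch.

```bash
python3 - <<'E'
from h import *
im=cv2.imread("pics/w1.png"); cv2.imwrite("pics/w1c.png",cv2.resize(im[20:230,230:400],None,fx=2.8,fy=2.8,interpolation=cv2.INTER_CUBIC))
c,p,R=wrist()
names=["bezTL","bezBR","bezTR","bezBL","lens","deckBL","deckBR","deckTL","deckTR"]
for n,x in zip(names,pix2plane(c,p,R,[(292,167),(336,195),(336,167),(292,195),(347,182),(254,218),(373,218),(249,38),(383,40)],0.067)): print(n,x.round(4))
print(pix2plane(c,p,R,[(313,87)],.13))
E
```

```text
bezTL [ 0.5068 -0.1503  0.067 ]
bezBR [ 0.4725 -0.186   0.067 ]
bezTR [ 0.4985 -0.191   0.067 ]
bezBL [ 0.4809 -0.1446  0.067 ]
lens [ 0.4826 -0.1987  0.067 ]
deckBL [ 0.4663 -0.1033  0.067 ]
deckBR [ 0.4432 -0.2172  0.067 ]
deckTL [ 0.6222 -0.1376  0.067 ]
deckTR [ 0.5975 -0.2518  0.067 ]
[[ 0.5638536  -0.18370148  0.13      ]]
```

View pics/w1c.png

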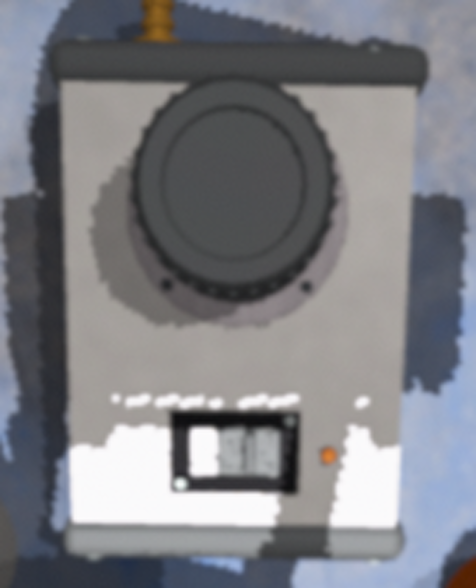

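```bash
python3 - <<'E'
from h import *
yaw=-0.21; ex=np.array([np.cos(yaw),np.sin(yaw),0]); ey=np.array([-np.sin(yaw),np.cos(yaw),0])
S=np.array([0.4895,-0.1685,0]); Z=np.array([0,0,1])
gripper_close()
P=lambda y,z: S+ey*y+Z*z
bot.movep(P(-.0185,.14),down(yaw+np.pi/2))
print("opening",status.get_state()["opening"])
print("hit",bot.servo_line(P(-.0185,.0625+.016),feed=.08,max_force=6), pose()[0])
print("hit",bot.servo_line(P(-.0185,.0622),feed=.03,max_force=6), pose()[0])
f0=status.get_state()["contact_force"]
for y in np.arange(-.016,.0061,.002):
    h=bot.servo_line(P(y,.0622),feed=.02,max_force=14)
    s=status.get_state(); print(round(y,4),h,((s["tcp_pos"]-S)@ey).round(4),(s["contact_force"]-f0).round(1))
    if h: break
bot.servo_line(P(-.02,.0622),feed=.05); bot.servo_line(P(-.02,.15),feed=.15)
print(status.get_state()["joints"],status.get_state()["clock"])
E
```

```text
opening 0.0002903391611072981
hit False [ 0.48541659 -0.18689047  0.07845568]
hit True [ 0.48645545 -0.18724967  0.07608805]
-0.016 True -0.019 [-1.   0.7  1.7]
[-0.43317094 -0.12568869  1.58968784 -0.0023258   1.67714622 -0.22273968] 10.625
```

I applied the tip offset twice. The contact at TCP z 76 mm is the bezel top (tip at 68 mm), stopped at low force. The right push height is TCP 78.5 mm.

```bash
python3 - <<'E'
from h import *
yaw=-0.21; ex=np.array([np.cos(yaw),np.sin(yaw),0]); ey=np.array([-np.sin(yaw),np.cos(yaw),0])
S=np.array([0.4895,-0.1685,0]); Z=np.array([0,0,1])
P=lambda y,z: S+ey*y+Z*z
print("hit",bot.servo_line(P(-.02,.0785),feed=.12,max_force=6), pose()[0])
f0=status.get_state()["contact_force"]
for y in np.arange(-.016,.0041,.002):
    h=bot.servo_line(P(y,.0785),feed=.025,max_force=14)
    s=status.get_state(); print(round(y,4),h,((s["tcp_pos"]-S)@ey).round(4),((s["contact_force"]-f0)@ey).round(1))
    if h: break
bot.servo_line(P(-.02,.0785),feed=.05); bot.servo_line(P(-.02,.18),feed=.15)
bot.movep(P(0,.26)-ex*.035,down(yaw))
ungrasp()
c,p,R=wrist("pics/w2.png"); print([ (d["at"],d["confidence"]) for d in nets.landmark_of(c,"switch_ridge")])
im=cv2.imread("pics/w2.png"); cv2.imwrite("pics/w2c.png",cv2.resize(im[20:260,200:430],None,fx=2.4,fy=2.4,interpolation=cv2.INTER_CUBIC))
print([ (d["at"],d["confidence"]) for d in nets.landmark_of(c,"cap")])
print(status.get_state()["joints"],status.get_state()["clock"])
E
```

```text
hit True [ 0.48373075 -0.18729492  0.07620083]
-0.016 False -0.0162 -2.9
-0.014 False -0.0134 -1.1
-0.012 False -0.0117 0.2
-0.01 False -0.0098 -1.1
-0.008 False -0.0086 -4.5
-0.006 False -0.0082 -9.9
-0.004 False -0.0078 -14.9
-0.002 False -0.0074 -20.9
0.0 False -0.0071 -25.9
0.002 False -0.0066 -30.5
0.004 False -0.0062 -36.6
[([0.4939, -0.164, 0.0747], 0.84)]
[([0.5655, -0.188, 0.0668], 0.8), ([0.3971, -0.2645, -0.0001], 0.72)]
[-4.10735685e-01 -2.14696797e-01  1.47195881e+00  2.62745698e-06
  1.88434232e+00  1.37001445e+00] 18.4667
```

View pics/w2c.png

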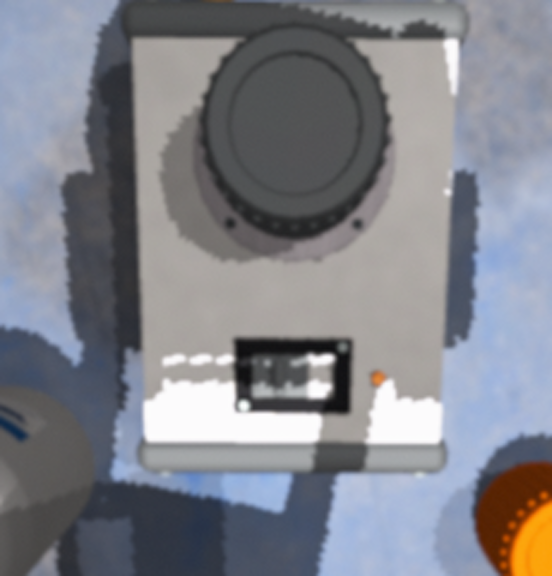

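The ridge moved 8.4 mm along +y by the network and the finger reached the end stop, so the switch is OFF. Now the cap.

```bash
cat >> h.py <<'E'
C=np.array([0.5645,-0.186])
def qat(z,j6,xy=None):
    xy=C if xy is None else xy
    q=np.array(kin.solve_ik([*xy,z],down(np.pi/2+np.arctan2(xy[1],xy[0])-0.9))); q[5]=j6; return q
def rep(m):
    s=status.get_state(); print(m,"t",round(s["clock"],2),"p",s["tcp_pos"].round(4),"j6",s["joints"][5].round(2),"F",s["contact_force"].round(1),"M",s["moment"].round(2),"op",round(s["opening"],4),"ff",round(s["finger_force"],1))
E
python3 - <<'E'
from h import *
Z0=.095;pitch=.013/2/np.pi
q=qat(.17,1.9); print(q); bot.move_joints(q); rep("above")
print(bot.servo_line([*C,Z0],feed=.1,max_force=8)); rep("down")
gripper_close(); rep("grip")
bot.move_joints(qat(Z0+pitch*.8,1.1)); rep("t1")
bot.move_joints(qat(Z0+pitch*3.7,-1.8)); rep("t2")
E
```

```text
[-3.75528447e-01  7.20066380e-02  1.35786016e+00 -8.88178420e-16
  1.71172586e+00  1.90000000e+00]
above t 19.09 p [ 0.5642 -0.1859  0.1702] j6 1.9 F [-1.  0. -0.] M [ 0.09 -0.04  0.01] op 0.0879 ff 0.0
False
down t 19.99 p [ 0.5649 -0.1862  0.0959] j6 1.9 F [-0.7 -0.5 -0.1] M [ 0.11 -0.02 -0.  ] op 0.0878 ff 0.0
grip t 20.57 p [ 0.5647 -0.186   0.0953] j6 1.9 F [-0.3  0.7  0.6] M [ 0.11 -0.11  0.01] op 0.0568 ff 30.0
t1 t 21.36 p [ 0.5646 -0.1862  0.0971] j6 1.1 F [ 0.3 -1.1  3.4] M [-0.09  0.07  0.06] op 0.0568 ff 30.0
t2 t 23.82 p [ 0.567  -0.1861  0.1032] j6 -1.8 F [ 9.8 -1.9  0.8] M [-0.23 -1.91 -0.03] op 0.0567 ff 30.0
```

```bash
sed -i 's/^C=.*/C=np.array([0.5662,-0.1862])/' h.py; python3 - <<'E'
from h import *
Z0=.095;pitch=.013/2/np.pi
z=Z0+pitch*3.7
ungrasp(); rep("open")
bot.move_joints(qat(z,1.9)); gripper_close(); rep("regrip")
bot.move_joints(qat(z+pitch*1.85,.05)); rep("mid")
bot.move_joints(qat(z+pitch*3.7,-1.8)); rep("t")
E
```

```text
open t 24.48 p [ 0.5644 -0.186   0.1026] j6 -1.8 F [-0.8  0.5 -0.5] M [ 0.01 -0.13  0.06] op 0.088 ff 0.0
regrip t 28.16 p [ 0.5663 -0.1862  0.1027] j6 1.9 F [ 0.7  0.3 -0.8] M [ 0.05 -0.07 -0.02] op 0.0569 ff 30.0
mid t 29.78 p [ 0.5661 -0.1863  0.1065] j6 0.05 F [-2.2 -0.6  0.8] M [-0.2   0.19 -0.  ] op 0.0568 ff 30.0
t t 31.41 p [ 0.5664 -0.1861  0.1104] j6 -1.8 F [0.7 0.3 0.2] M [ 0.01 -0.36  0.02] op 0.0568 ff 30.0
```

```bash
python3 - <<'E'
from h import *
Z0=.095;pitch=.013/2/np.pi
z=Z0+pitch*7.4
ungrasp(); bot.move_joints(qat(z,1.9)); gripper_close(); rep("regrip")
bot.move_joints(qat(z+pitch*1.85,.05)); rep("mid")
bot.move_joints(qat(z+pitch*3.75,-1.85)); rep("t")
z+=pitch*3.75
print(bot.servo_line([*C,z+.012],feed=.03,max_force=6)); rep("lift1")
E
```

```text
regrip t 35.75 p [ 0.5662 -0.1862  0.1103] j6 1.9 F [-0.4  0.1 -0.3] M [ 0.12 -0.07 -0.03] op 0.057 ff 30.0
mid t 37.38 p [ 0.5662 -0.1863  0.1142] j6 0.05 F [ 0.6 -0.6  0.1] M [-0.19 -0.03 -0.06] op 0.0567 ff 30.0
t t 39.03 p [ 0.5663 -0.1861  0.1181] j6 -1.85 F [ 2.3 -0.5 -0. ] M [ 0.15 -0.33 -0.03] op 0.0569 ff 30.0
False
lift1 t 39.58 p [ 0.5662 -0.1862  0.1303] j6 -1.85 F [-1.5  1.  -0.8] M [ 0.08 -0.1  -0.03] op 0.0568 ff 30.0
```

```bash
python3 - <<'E'
from h import *
print(bot.servo_line([*C,.20],feed=.12,max_force=8)); bot.servo_line([*C,.285],feed=.2); rep("lift")
T=np.array([.577,.232])
bot.movep([*T,.285],down(np.pi/2)); rep("over")
c,p,R=wrist("pics/w3.png")
for t in("reagent_bottle","spot_plate","tray"): print(t,[(d["at"],round(d["confidence"],2)) for d in nets.landmark_of(c,t)][:2])
rep("")
E
```

```text
False
lift t 40.89 p [ 0.5661 -0.1862  0.2835] j6 -1.85 F [-0.4 -0.3 -0.8] M [ 0.01 -0.13 -0.01] op 0.0568 ff 30.0
over t 42.77 p [0.5771 0.2314 0.2845] j6 0.33 F [ 0.6 -0.3 -1.5] M [-0.08 -0.1  -0.01] op 0.0569 ff 30.0
reagent_bottle []
spot_plate [([0.4544, 0.2087, 0.002], 0.61)]
tray [([0.5229, 0.1778, 0.0016], 0.63)]
 t 42.98 p [0.5772 0.2315 0.285 ] j6 0.33 F [ 0.2 -0.1 -1.1] M [-0.09 -0.14  0.03] op 0.0569 ff 30.0
```

View pics/w3.png

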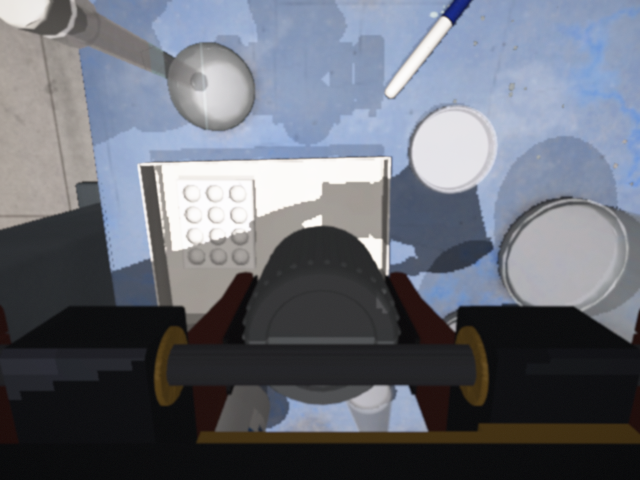

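The cap is in the gripper at (320,330). The spot plate is at (215,220), and the floor beyond it on the right, around (320,210), is bare. I'll lower it there.

```bash
python3 - <<'E'
from h import *
T=np.array([.577,.232])
print(bot.servo_line([*T,.05],feed=.13,max_force=10)); rep("down")
bot.pause(.3)
print(bot.servo_line([*T,.024],feed=.015,max_force=3)); rep("touch")
ungrasp(); rep("open")
bot.servo_line([*T,.16],feed=.12)
bot.servo_line([T[0]-.03,T[1],.28],feed=.2)
bot.movep([.40,-.02,.33],down(0.))
rep("clear")
for n in("top","side"):
    p=eyes.capture(n);cv2.imwrite(f"pics/{n}1.png",p["frame"][:,:,::-1])
    for t in("cap","cartridge","reagent_bottle","spot_plate","switch_ridge"): print(n,t,[(d["at"],round(d["confidence"],2)) for d in nets.landmark_of(p,t)][:2])
rep("")
E
```

```text
False
down t 44.93 p [0.5775 0.2322 0.051 ] j6 0.33 F [ 0.3  0.3 -1.1] M [-0.01 -0.04 -0.  ] op 0.057 ff 30.0
True
touch t 46.5 p [0.5769 0.232  0.0291] j6 0.33 F [-0.3 -0.4  4.2] M [-0.06 -0.08  0.02] op 0.0566 ff 30.0
open t 47.17 p [0.5761 0.2317 0.0275] j6 0.33 F [-0.1 -0.1  0.2] M [-0.04 -0.04  0.04] op 0.0874 ff 0.0
clear t 50.32 p [ 0.4003 -0.0197  0.329 ] j6 1.43 F [-0.7  0.4  0.1] M [ 0.04 -0.04  0.01] op 0.0878 ff 0.0
top cap [([0.7078, -0.4799, -0.0012], 0.95), ([0.5773, 0.2307, 0.004], 0.84)]
top cartridge [([0.5669, -0.1857, 0.028], 0.44)]
top reagent_bottle [([0.5957, 0.1433, 0.0044], 0.59)]
top spot_plate []
top switch_ridge [([0.4932, -0.1614, 0.0719], 0.56)]
side cap [([0.5791, 0.2316, -0.001], 0.88), ([0.3948, -0.2605, -0.0002], 0.55)]
side cartridge []
side reagent_bottle [([0.5971, 0.149, -0.0034], 0.9), ([0.5218, 0.1837, 0.0], 0.55)]
side spot_plate [([0.4568, 0.2062, 0.003], 0.88), ([0.4777, -0.0171, -0.0069], 0.45)]
side switch_ridge [([0.5967, 0.1484, -0.0001], 0.66), ([0.5756, 0.2303, -0.0009], 0.61)]
 t 50.92 p [ 0.4    -0.0199  0.33  ] j6 1.44 F [-0.   0.1 -0.5] M [ 0.01 -0.05  0.02] op 0.0881 ff 0.0
```

View pics/side1.png

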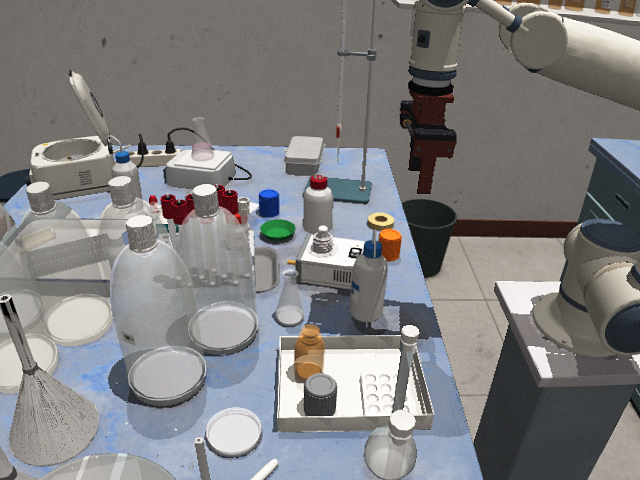

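The side picture shows the cap upright on the bare tray floor at (320,395). The bottle (309,352) and plate (378,392) are where they were, the cartridge's knob shows above the neck at (322,235), and the arm is clear.

```bash
python3 -c "
from rig import *
print(close_job())"
```

```text
the job is handed in; nothing more can be done
None
```

I handed the job in at about 51 s: the switch is OFF, the cap is unscrewed and standing mouth down on the bare tray floor, and the cartridge is still in its chamber; on the first try at the switch the fingertip touched the bezel lightly before I corrected the height.

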